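Turn a shaft end for end in its V-blocks

TASK

Turn the shaft with the brass collar end for end: lift it clear, swing it round and gently lay it back in the same two V-blocks, with its middle midway between them, so that its brass collar is now next to the red end plate. Do not strike the yellow dial gauge standing beside it, and leave the blue-collared shaft where it lies.

Things in the scene. Friction and masses are not known exactly. Their poses are not given: they have to be found in the camera images.
- shaft: Aluminium shaft, 260 mm long, 24 mm diameter, about 0.4 kg. Origin on its axis at mid-length; y runs along it to the end with the brass collar (34 mm diameter, 16 mm long, 105 mm from the origin); the other end is a dark spigot, 16 mm diameter, 20 mm long. It may be rolled about y. Grip it near the origin, between the V-blocks. It starts in the stand's V-blocks, collar away from the red plate.
- stand: Fixed grey stand. Origin on the bench under the inner face of its red end plate (60 wide, 85 high); z up, y level, from the V-blocks to the plate. Two steel V-blocks at y = -85 and -215 mm, each 24 long, 70 wide, tops 66 above the bench, V 44 wide at the top. A shaft centred in them has its middle at x = 0, y = -150, axis 62 mm above the bench. Base 90 wide, 12 thick, y from -315 to 15.
- gauge: Fixed dial gauge: black base 36 mm square, 30 mm high, steel column, round yellow dial 42 mm in diameter; top 105 mm above the bench. Origin on the bench under the middle of its base, about 110 mm to the side of the V-blocks' line (stand x = -110 mm), beside the shaft's middle within 45 mm. A shaft turned low down strikes it.
- spare_shaft: Another shaft of the same shape and size, with a blue collar instead of the brass one, lying in a similar stand whose end plate is grey. Origin at mid-length on its axis, y axis towards its collar. It is to be left alone.

How it is judged:
At the end, for the whole second after the job is handed in: The brass-collared shaft rests in both V-blocks, collar to the red plate, middle within 15 mm of midway along and 10 mm sideways, axis 62 mm up within 8 mm, within 0.1 rad of the stand's line, at rest; the blue-collared shaft is within 15 mm of its start (y of stand in the frame of shaft above 0.1 m and y of shaft in the frame of stand between -0.165 and -0.135 m and x of shaft in the frame of stand between -0.01 and 0.01 m and z of shaft in the frame of stand between 0.054 and 0.07 m and angle between the y axis of shaft and the y axis of stand, either way round below 0.1 rad and linear speed of shaft below 0.02 m/s and distance of spare_shaft from where it was at the start of the episode below 0.015 m); the robot touches nothing.
It fails at once if the dial gauge is struck (over 2 N) (contact force between gauge and anything else above 2 N).
It fails at once if the shaft is rammed into the stand (over 60 N) (contact force between shaft and stand above 60 N).
It fails at once if the shaft is let fall by more than about 13 mm (over 0.5 m/s while not held) (contact force between shaft and the fingers below 0.5 N and linear speed of shaft above 0.5 m/s).
It fails at once if the blue-collared shaft is moved by more than 15 mm (distance of spare_shaft from where it was at the start of the episode above 0.015 m).
It also fails if it takes over 48 s, if anything falls off the work surface, if the arm or the gripper's body presses on something with over 40 N, if the wrist force passes 120 N, or if a joint passes its speed limit or range.

ROBOT

A 6-joint arm with a two-finger parallel gripper is mounted at the origin on the work surface. World frame = base frame: x ahead of the robot, y to its left, z up, the work surface at z = 0. Lengths are in m, angles in rad, forces in N, time in s.
With the tool pointing down it reaches from about 0.325 to 0.775 m from the base axis. Payload 5.5 kg.
Tool frame: the origin (TCP) lies midway between the tips of the shut fingers; the grasp point (between the pads) lies grip_depth behind it (grip_depth is the distance from the TCP to the grasp point, in m); z points along the fingers, y is the line along which they close (so a half turn about z gives the same grasp; the last joint's range is limited). The gripper opens to 85 mm and grips with 20 to 120 N. Pads are 22 mm wide; open, the fingers measure 114 mm over their backs; the gripper's body (76 mm by 85 mm) begins 54 mm behind the grasp point. The pads swing forward as they close: fully open they stand 13 mm farther back than shut.
Start: joints at [-1.23, 0.091, 1.231, -0, 1.82, -0.057], TCP at [0.232, -0.553, 0.231] pointing down, gripper open.
Joint ranges: [-2.87, 2.87], [-0.86, 2.18], [0.17, 2.46], [-1.51, 4.65], [0.06, 2.69], [-2.65, 2.65]. Speed limits (rad/s): [2.57, 2.57, 3.01, 3.14, 3.14, 3.14].

INTERFACE

Orientations are given as a rotation vector (axis times angle).
In Python, from rig import reach, servo_line, movej, gripper_to, wait, solve_ik, camera, get_calibration, PlanningError, hand_in, get_clock, get_joints, get_qd, get_effort, get_position, get_ee_rot, get_wrist_force, get_torque, get_gripper_width, get_grasp_force, grip_depth gives the robot as it stands. The module is installed in compiled form; this text tells all that it offers. Calls block until the motion is done:
- reach(position, orientation): joint-space move of the TCP to a pose.
- servo_line(position, rotation=None, speed=0.15, threshold=None): straight line of the TCP; rotation=None keeps the orientation; speed is the mean speed in m/s. With threshold (N) it stops when the force on the tool has changed by that much, and returns True; else False.
- movej(angles): joint-space move.
- gripper_to(opening, effort=None): finger opening in m; effort is the grip in N (None keeps the last); returns when the fingers have stopped.
- wait(seconds).
- solve_ik(position, orientation): joint angles nearest the present ones, or None.
- camera(name): name is "side" or "top"; returns the picture (480x640x3 uint8, red, green, blue); there is no depth.
- get_calibration(name): a dict with "fx", "fy", "cx", "cy" (pixels), "extrinsics" (4x4, takes a point from world to camera coordinates). Camera axes: x right, y up, looking along -z (the intrinsics and any distortion apply to the point x, -y, -z); pixel columns grow to the right and rows downward; lengths in m; the calibration is good to about 2 mm. A picture is of the moment at which its call begins. get_calibration takes no time and is no camera call.
A pose or a line that the arm cannot do raises PlanningError and nothing moves.
- hand_in(): hands the job in; it is judged then, once.
Readings, each from a call of its own:
- get_clock(): time.
- get_joints(): joint angles.
- get_qd(): joint speeds.
- get_effort(): joint torques, N m.
- get_position(): TCP position.
- get_ee_rot(): TCP orientation.
- get_wrist_force(): force on the tool from outside, world axes, zero at the start.
- get_torque(): the same for the moment, N m.
- get_gripper_width(): finger opening in m.
- get_grasp_force(): force on a finger pad.
Only numpy, scipy, OpenCV 4.12 (cv2) and the standard library are available. Lean on these libraries where they do the work, as an engineer would, in place of code of your own. Each camera call takes 0.05 s, during which the arm holds its last target. There are 200 camera calls.

## Working session

There is one attempt and no reset: what is moved stays moved. The work goes in short steps, each a Python script; the robot and the scene stay as the last script left them, time stands still between calls to the robot, and variables do not carry over. Pictures are saved under pics/ and viewed, at most 10 in all, crops included, and the job is handed in when it is done.

```bash
mkdir -p pics
python3 - <<'E'
from rig import *
import cv2,numpy as np
for n in ("top","side"):
    im=camera(n); cv2.imwrite(f"pics/{n}0.png",im[:,:,::-1])
    c=get_calibration(n); print(n,{k:(np.round(v,4).tolist()) for k,v in c.items()})
print(grip_depth,get_clock(),get_ee_rot())
E
```

```text
top {'fx': 539.076, 'fy': 539.076, 'cx': 325.1981, 'cy': 236.8685, 'extrinsics': [[0.0296, -0.9991, 0.0289, -0.0671], [0.9936, 0.0326, 0.1079, -0.506], [-0.1087, 0.0256, 0.9937, -0.8906], [0.0, 0.0, 0.0, 1.0]]}
side {'fx': 544.4757, 'fy': 544.4757, 'cx': 324.0703, 'cy': 237.791, 'extrinsics': [[-0.7843, -0.6199, -0.0233, 0.3601], [0.3014, -0.4135, 0.8592, -0.2355], [-0.5423, 0.6668, 0.5112, -0.6942], [0.0, 0.0, 0.0, 1.0]]}
0.0187 0.1 [-3.07790128e+00 -6.20365260e-01  3.95128131e-04]
```

View pics/top0.png

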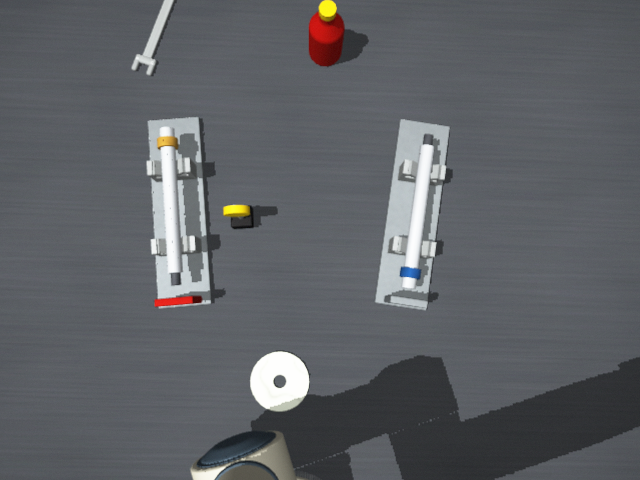

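View pics/side0.png

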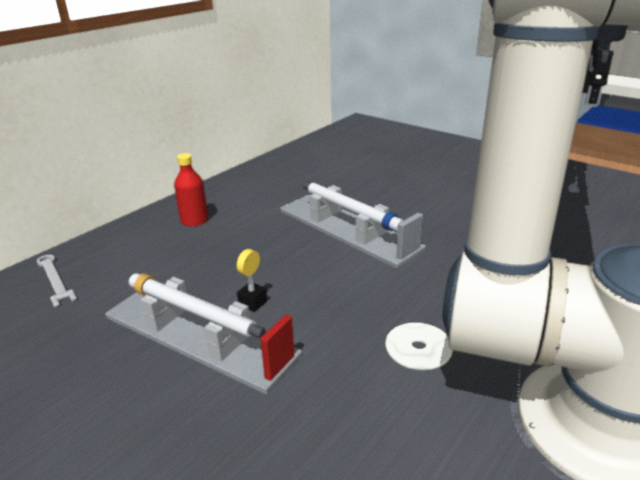

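The top view shows the brass collar at (167,143), spigot at (175,279), red plate at (178,301) and gauge at (240,213). The side view shows the collar at (143,284), spigot at (256,330) and red plate at (278,347). I'll measure by masks in both views.

```bash
cat > h.py <<'E'
import cv2,numpy as np
from rig import *
def ray(n,uv):
    c=get_calibration(n);E=np.array(c["extrinsics"]);R,t=E[:3,:3],E[:3,3]
    d=np.array([(uv[0]-c["cx"])/c["fx"],-(uv[1]-c["cy"])/c["fy"],-1])
    return -R.T@t, R.T@d
def plane(n,uv,z):
    o,d=ray(n,uv); return o+d*(z-o[2])/d[2]
def tri(a,b):
    o1,d1=ray("top",a);o2,d2=ray("side",b)
    s=np.linalg.lstsq(np.c_[d1,-d2],o2-o1,rcond=None)[0]
    p,q=o1+s[0]*d1,o2+s[1]*d2
    return (p+q)/2,np.linalg.norm(p-q)
def blob(im,lo,hi,box):
    x0,y0,x1,y1=box
    m=cv2.inRange(cv2.cvtColor(im,cv2.COLOR_RGB2HSV),lo,hi)[y0:y1,x0:x1]
    n,l,s,c=cv2.connectedComponentsWithStats(m)
    k=1+np.argmax(s[1:,4]); pts=np.argwhere(l==k)[:,::-1]+[x0,y0]
    return c[k]+[x0,y0],s[k,4],pts
BR=((8,120,90),(22,255,255));DK=((0,0,0),(180,255,95));RED=((0,180,80),(6,255,255));YEL=((24,150,100),(35,255,255))
E
python3 - <<'E'
from h import *
T=camera("top");S=camera("side")
np.set_printoptions(precision=4,suppress=True)
P={}
for k,c,bt,bs in (("collar",BR,(150,125,190,160),(125,265,165,305)),("spigot",DK,(166,268,186,288),(246,320,270,340)),
  ("dial",YEL,(215,195,260,225),(230,240,270,285))):
    a=blob(T,*c,bt);b=blob(S,*c,bs);p,e=tri(a[0],b[0]);P[k]=p;print(k,a[0],a[1],b[0],b[1],p,e)
d=P["collar"]-P["spigot"];print("len",np.linalg.norm(d),"mid",P["spigot"]+d*120/225, "yaw",np.arctan2(d[1],d[0]))
# base from top: brighter than bench
g=cv2.cvtColor(T,cv2.COLOR_RGB2GRAY);m=(g>115).astype(np.uint8);m[:, :140]=0;m[:,222:]=0;m[:105]=0;m[315:]=0
m=cv2.morphologyEx(m,cv2.MORPH_CLOSE,np.ones((5,5)))
c=max(cv2.findContours(m,0,2)[0],key=cv2.contourArea)
q=cv2.approxPolyDP(cv2.convexHull(c),6,True)[:,0];print("base quad",q.tolist())
for u in q: print(u,plane("top",u,.012))
for n,I,bx in (("top",T,(145,290,215,312)),("side",S,(255,310,305,385))):
    r=blob(I,*RED,bx);h=cv2.convexHull(r[2].astype(np.int32));print(n,"red",cv2.approxPolyDP(h,3,True)[:,0].tolist())
for n,I,b in (("bt",T,(140,110,220,315)),("bs",S,(100,260,310,390))):
    cv2.imwrite(f"pics/{n}.png",cv2.resize(I[b[1]:b[3],b[0]:b[2],::-1],None,fx=2.9 if n=="bt" else 3.8,fy=2.9 if n=="bt" else 3.8,interpolation=cv2.INTER_CUBIC))
E
```

```text
collar [166.8548 141.5108] 186 [140.8839 282.3355] 155 [0.6554 0.2179 0.0656] 0.004720960453045506
spigot [177.5962 278.7692] 52 [258.2206 330.9412] 204 [0.4285 0.1867 0.06  ] 0.0004537634254117368
dial [235.9373 210.3693] 287 [248.9091 262.739 ] 341 [0.539  0.0938 0.0833] 0.0021190949353014753
len 0.22909461142567747 mid [0.5495 0.2034 0.063 ] yaw 0.13697676355123825
base quad [[198, 117], [209, 290], [157, 298], [147, 121]]
[198 117] [0.7151 0.1792 0.012 ]
[209 290] [0.412  0.1439 0.012 ]
[157 298] [0.3958 0.231  0.012 ]
[147 121] [0.7043 0.2679 0.012 ]
top red [[192, 297], [188, 303], [155, 305], [155, 300]]
side red [[267, 378], [261, 338], [286, 315], [290, 317], [292, 355]]
```

View pics/bt.png

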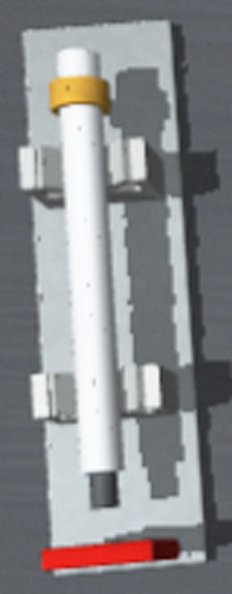

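View pics/bs.png

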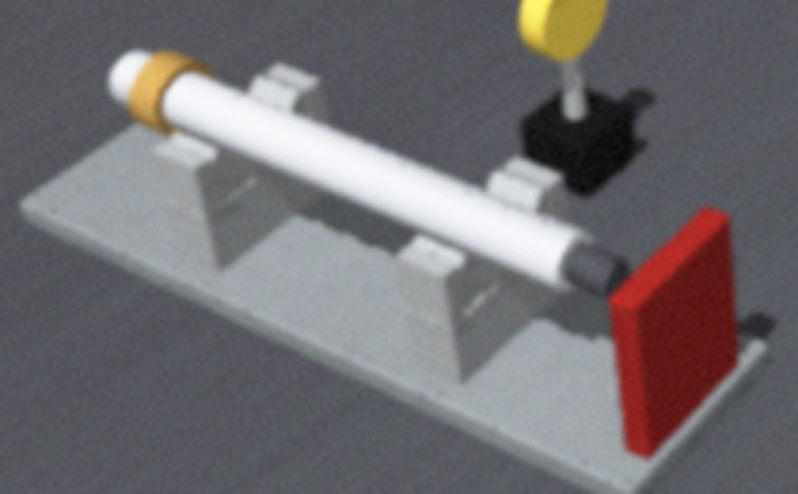

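The crops show the brass collar at the far end, the spigot beside the red plate, and the gauge to the shaft's right. My masks were clipped by noise (collar in the side view) and by shadow (spigot in the top view). I'll use feature points from the crops instead, with the V-block top corners and base corners for the stand.

Run:
```python
from h import *
np.set_printoptions(precision=4,suppress=True)
t=lambda x,y:np.array([x/2.9+140-.35,y/2.9+110-.35]); s=lambda x,y:np.array([x/3.8+100-.4,y/3.8+260-.4])
a,e1=tri(t(79,92),s(167,92));b,e2=tri(t(103,489),s(597,265));d=a-b
print("shaft",a,b,e1,e2,np.linalg.norm(d),"mid",b+d*120/225,"yaw",np.arctan2(d[1],d[0]))
# V-block far outer top corners in both views (heights measured)
for n,p,q in (("A R",t(143,138),s(284,64)),("B R",t(158,364),s(525,158)),):
    print(n,*tri(p,q))
AL,AR,BL,BR_=[plane("top",t(*u),.066) for u in((20,148),(143,138),(32,375),(158,364))]
y=(BL+BR_-AL-AR)/2;L=np.linalg.norm(y);y/=L;print("blocks",AL,AR,BL,BR_,"sep",L,"w",np.linalg.norm(AL-AR))
print("mid by blocks",(AL+AR+BL+BR_)/4+y*.012,"yaw of -y",np.arctan2(-y[1],-y[0]))
f=[plane("top",t(*u),.012) for u in((22,26),(172,20),(207,560),(52,572))]
m0=(f[0]+f[1])/2;m1=(f[2]+f[3])/2;v=(m1-m0);print("base",*f,np.linalg.norm(v),"mid by base",m0+v/np.linalg.norm(v)*.165,"yaw",np.arctan2(-v[1],-v[0]))
# plate top corners inner-left/right from two views
print("plate corner",tri(t(43,552),s(612,300)))
```

```text
shaft [0.6546 0.2168 0.063 ] [0.4288 0.1893 0.0645] 0.00010253475780848705 0.00017985230873937373 0.22749181723858058 mid [0.5493 0.204  0.0637] yaw 0.12145068087335466
A R [0.6275 0.1774 0.0667] 0.0018756753146100555
B R [0.4982 0.1614 0.0657] 0.003499281578408154
blocks [0.62   0.2471 0.066 ] [0.6283 0.1783 0.066 ] [0.491  0.2321 0.066 ] [0.4995 0.1626 0.066 ] sep 0.1298025617031249 w 0.06935989104452832
mid by blocks [0.5478 0.2036 0.066 ] yaw of -y 0.11861333850517139
base [0.7086 0.2678 0.012 ] [0.7159 0.1776 0.012 ] [0.3905 0.1393 0.012 ] [0.3809 0.229  0.012 ] 0.3288502823233666 mid by base [0.5484 0.2034 0.012 ] yaw 0.11735989943392151
plate corner (array([0.3937, 0.2148, 0.0839]), np.float64(0.00046094613647336495))
```

```bash
cat >> h.py <<'E'
from scipy.spatial.transform import Rotation as Ro
YAW=0.119; U=np.array([np.cos(YAW),np.sin(YAW),0]); MID=np.array([.5487,.2037,0])
def ori(s):
    y=s*np.array([-U[1],U[0],0]);z=np.array([0,0,-1.]);return Ro.from_matrix(np.c_[np.cross(y,z),y,z]).as_rotvec()
E
python3 - <<'E'
from h import *
np.set_printoptions(precision=4,suppress=True)
p=MID+.006*U
best=None
for s in(1,-1):
    q=solve_ik(p+[0,0,.21],ori(s)); print(s,q)
    if q is None: continue
    q=np.array(q)
    for k in(-1,0,1):
        for f in(-1,1):
            a=q[5]+2*np.pi*k;b=a+f*np.pi
            if max(abs(a),abs(b))<2.6 and (best is None or max(abs(a),abs(b))<best[0]): best=(max(abs(a),abs(b)),np.r_[q[:5],a],b)
print(best)
movej(best[1].tolist()); np.save("b.npy",best[2])
print(get_clock(),get_position(),p)
servo_line([p[0],p[1],.09],speed=.15)
print(servo_line([p[0],p[1],.040],speed=.05,threshold=8),get_position(),get_wrist_force())
gripper_to(.015,60)
print(get_clock(),get_gripper_width(),get_grasp_force(),get_wrist_force())
print(servo_line([p[0],p[1],.055],speed=.03),get_wrist_force())
servo_line([p[0],p[1],.21],speed=.12)
wait(.3);print(get_clock(),get_gripper_width(),get_grasp_force(),get_wrist_force(),get_torque(),get_position())
for n in("top","side"): cv2.imwrite(f"pics/{n}1.png",camera(n)[:,:,::-1])
E
```

```text
1 [ 0.2955  0.0637  1.2971  0.      1.7808 -1.3943]
-1 [ 0.2955  0.0637  1.2971 -0.      1.7808  1.7473]
(np.float64(1.7473404099588894), array([ 0.2955,  0.0637,  1.2971,  0.    ,  1.7808, -1.3943]), np.float64(1.7473404099588894))
3.0917 [0.555  0.2036 0.21  ] [0.5547 0.2044 0.    ]
False [0.555  0.2045 0.0405] [-0.1995  0.3136 -0.1972]
5.7917 0.022610867660628944 58.629469871520996 [-0.6548  3.7027  1.4746]
False [-0.7499  0.1959 -3.7976]
8.1833 0.0224789073775467 58.795530796051025 [-0.0789 -0.3014 -3.6042] [0.0129 0.0246 0.0217] [0.5546 0.2044 0.2096]
```

View pics/side1.png

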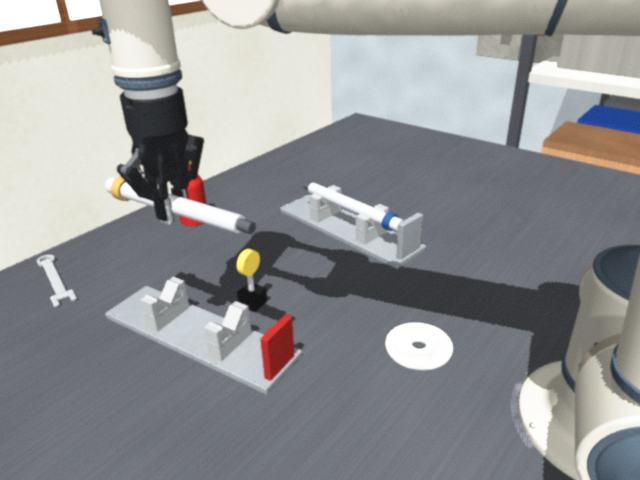

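View pics/top1.png

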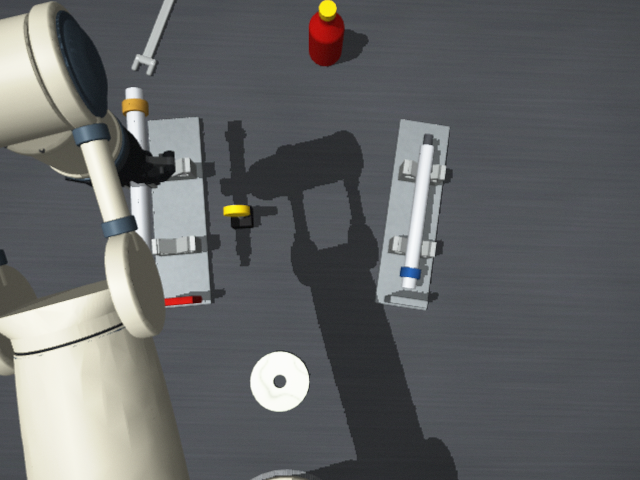

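The shaft is held and looks level: side view shows the collar at (118,189) and spigot at (250,226), well above the gauge at (248,262). Now I'll swing it and lower to just above the V-blocks.

Run:
```python
from h import *
np.set_printoptions(precision=4,suppress=True)
q=np.array(get_joints());b=float(np.load("b.npy"))
for f in(.5,1): movej([*q[:5],q[5]+f*(b-q[5])])
p=MID-.006*U
servo_line([p[0],p[1],.20],rotation=ori(-1),speed=.1);wait(.3)
T=camera("top");S=camera("side")
for n,I in(("top",T),("side",S)): cv2.imwrite(f"pics/{n}2.png",I[:,:,::-1])
print(get_clock(),get_position(),get_ee_rot(),ori(-1),get_gripper_width(),get_torque())
x=np.vstack([S[140:320,80:340],T[80:320,80:340]])
cv2.imwrite("pics/c2.png",cv2.resize(np.hstack([S[160:320,90:290],T[90:250,90:290]])[:,:,::-1],None,fx=2,fy=2,interpolation=cv2.INTER_CUBIC))
```

```text
11.7917 [0.5429 0.203  0.2002] [-3.136  -0.1868 -0.0004] [3.136  0.1868 0.    ] 0.022327133998028985 [ 0.0098 -0.0202 -0.0136]
```

View pics/c2.png

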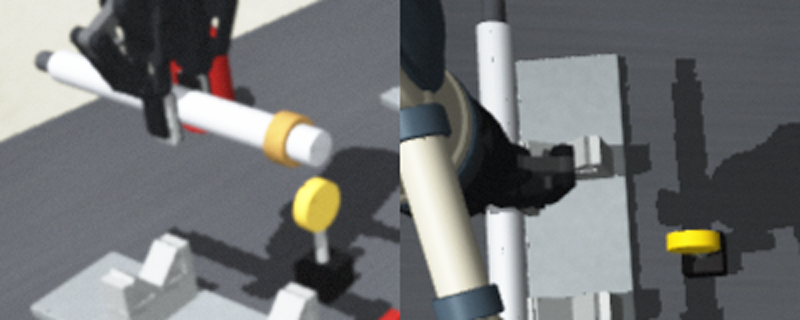

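The collar is now towards the red plate and the shaft is level above the blocks, so I'll lower it gently.

Run:
```python
from h import *
np.set_printoptions(precision=4,suppress=True)
p=MID-.006*U
servo_line([p[0],p[1],.056],speed=.1);wait(.2)
print(get_clock(),get_wrist_force())
print(servo_line([p[0],p[1],.0385],speed=.015,threshold=5),get_position(),get_wrist_force(),get_torque(),get_clock())
for n in("top","side"): cv2.imwrite(f"pics/{n}3.png",camera(n)[:,:,::-1])
cv2.imwrite("pics/c3.png",cv2.resize(cv2.imread("pics/side3.png")[240:390,100:310],None,fx=3.8,fy=3.8))
```

```text
13.5833 [-0.6109  0.2631 -3.9822]
True [0.5426 0.2035 0.0407] [0.6441 2.5011 3.6088] [ 0.3656 -0.1281 -0.0885] 14.5083
```

View pics/c3.png

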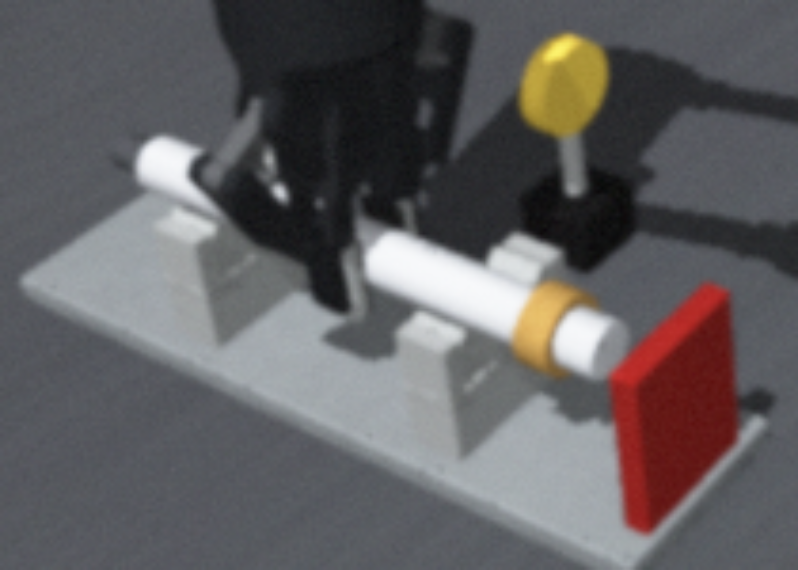

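It touched down at the grasp height (TCP z 0.0407, picked up at 0.0405), and the shaft lies in both Vs with the collar next to the red plate. I'll release, retreat and measure.

Run:
```python
from h import *
np.set_printoptions(precision=4,suppress=True)
p=MID-.006*U
servo_line([p[0],p[1],.040],speed=.015,threshold=10);print(get_wrist_force())
gripper_to(.08);wait(.3);print(get_position(),get_grasp_force(),get_clock())
servo_line([p[0],p[1],.09],speed=.08);servo_line([p[0],p[1],.23],speed=.15)
q=np.array(get_joints());movej([-1.23,*q[1:]]);print(get_clock())
T,S=camera("top"),camera("side")
cv2.imwrite("pics/c4.png",np.hstack([cv2.resize(T[110:315,140:220,::-1],None,fx=2.9,fy=2.9,interpolation=cv2.INTER_CUBIC)[:594],
 cv2.resize(S[260:390,100:310,::-1],None,fx=2.6,fy=2.6,interpolation=cv2.INTER_CUBIC)[:338][np.r_[0:338,[337]*256]]]))
```

```text
[-2.283   4.8296  5.5384]
[0.5428 0.203  0.04  ] 0.0 15.7583
20.4417
```

View pics/c4.png

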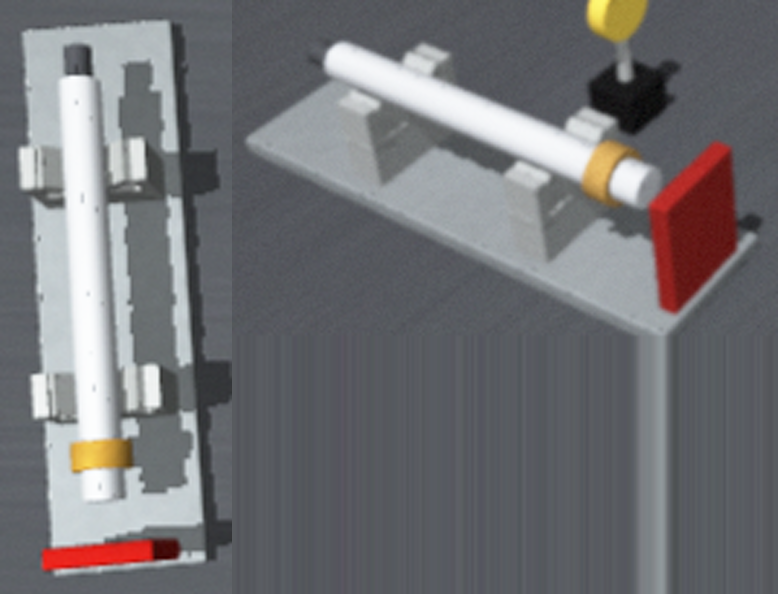

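The shaft rests in both Vs: collar at (101,455) in the top crop, spigot at (77,59). I'll do a numeric check and hand in if it is good.

Run:
```python
from h import *
np.set_printoptions(precision=4,suppress=True)
t=lambda x,y:np.array([x/2.9+139.65,y/2.9+109.65])
a,e=tri(t(101,455),np.array([(610-232)/2.6+99.7,172/2.6+259.7]))
b=plane("top",t(77,59),a[2]); d=a-b
m=b+d*120/225; r=m-MID
print(a,e,np.linalg.norm(d),"mid err along",r@U,"across",r@[-U[1],U[0],0],"yaw err",np.arctan2(-d[1],-d[0])-YAW)
if abs(r@U)<.008 and abs(a[2]-.062)<.006: print(hand_in(),get_clock())
```

```text
[0.4482 0.1923 0.0631] 0.0011448182929205374 0.2272416251370068 mid err along 0.0049242653837459 across 0.0005255437351713869 yaw err -0.0009679992701990686
the job is handed in; nothing more can be done
the job is handed in; nothing more can be done
```

The shaft is turned end for end and back in its two V-blocks, brass collar next to the red plate, about 5 mm from midway, 0.5 mm sideways and with its axis 63 mm up by camera measurement; the gauge and the blue-collared shaft were left alone, and the job is handed in (no verdict was shown).

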